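# Ripeness check of a peach at the kitchen pass

## Robot

A 6-joint arm with a two-finger parallel gripper is mounted at the origin on the work surface. World frame = base frame: x ahead of the robot, y to its left, z up, the work surface at z = 0. Lengths are in m, angles in rad, forces in N, time in s.
With the tool pointing down it reaches from about 0.225 to 0.875 m from the base axis. Payload 3.4 kg.
Tool frame: the origin (TCP) lies midway between the tips of the shut fingers; the grasp point (between the pads) lies 19 mm behind it (manip.grasp_offset is the distance from the TCP to the grasp point, in m); x points along the fingers, y is the direction in which the jaws open and shut, and the axes are right-handed (so a half turn about x gives the same grasp; the last joint's range is limited). The gripper opens to 85 mm and grips with 20 to 120 N. Pads are 22 mm wide; open, the fingers measure 114 mm over their backs; the gripper's body (76 mm by 85 mm) begins 54 mm behind the grasp point. The pads swing forward as they close: fully open they stand 13 mm farther back than shut.
Start: joints at [1.128, 0.276, 1.505, -0, 1.361, -0.121], TCP at [0.182, 0.546, 0.231] pointing down, gripper open.
Joint ranges: [-2.89, 2.89], [-0.75, 2.08], [0.22, 2.7], [-1.18, 4.32], [0.11, 2.71], [-2.7, 2.7]. Speed limits (rad/s): [2.57, 2.57, 3.14, 3.14, 3.14, 3.14].

## Interface

Orientations are given as a unit quaternion [w, x, y, z].
In Python, from rig import manip gives the robot as it stands.
- The arm moves only by the shell command python3 -m creep 'ROWS' [OPENING] [FORCE]. ROWS is a JSON object of lists of equal length, an entry for each row: "delta_pos": the shift along the tool's x, y, z in cm, a list of three; "dr": the turn, a rotation vector about the tool's x, y, z in rad, a list of three. In form: {"delta_pos": [[dx, dy, dz], ...], "dr": [[rx, ry, rz], ...]}. A call has 1 to 10 rows; each row is the pose to reach, as a shift and turn from the pose commanded when the call began, along the tool's axes at that moment; what a row does not reach only later rows make up. A row lasts 1/10 s, in which the tool goes at most 50 mm and 8.59 degrees, less where a joint would pass 70% of its speed; a pose out of reach is approached as far as the arm can. A call with a gripper value outside its range is refused whole. OPENING is the opening, from -1 (shut) to 1 (fully open), set as the call begins (- or left out, the last holds). The fingers move at their own pace and stop on an object; FORCE is the grip in N (left out, the last holds). Time passes only in rows, so rows that repeat a pose let the fingers close. It gives the time, the measured TCP pose, the force and the opening at its end, in the units of the state.
- manip.get_state(): the state, without advancing time (a new reading comes with each control period).
- manip.get_image(name): name is "scene" or "top" or "wrist"; returns a dict with "pixels" (384x512x3 uint8, blue, green, red), "depth" (384x512 float32, m along the optical axis (not along the pixel's ray), 0 where there is no reading), "intrinsics" (3x3 intrinsics, pixels), "rvec" (rotation vector, rad) and "tvec" (3), from world to camera coordinates, as OpenCV has them. Camera axes: x right, y down, z forward; pixel columns grow to the right and rows downward; lengths in m; the calibration is good to about 2 mm. A picture is of the moment at which its call begins.
- manip.sign_off(): hands the job in, once; it reports no verdict.
The state is a dict: "clock": time; "qpos": joint angles; "qd": joint speeds; "effort": joint torques, N m; "position": TCP position; "ee_rot": TCP orientation; "contact_force": force on the tool from outside, world axes, zero at the start; "moment": the same for the moment, N m; "width": finger opening in m.
Only numpy, scipy, OpenCV 4.12 (cv2) and the standard library are available. Lean on these libraries where they do the work, as an engineer would, in place of code of your own. Each camera call takes 0.05 s, during which the arm holds its last target. There are 200 camera calls.

## Task

Check how ripe the peach with the white dot is: lower it gently, dot up, into the deep steel pot on the scale and let go only when it stands on the pot's floor. Then take the yellow firmness gauge out of its holder, hold it upright and press its red plunger lightly on the white dot until the plunger is about half way in (5 of its 10 mm). Finish still holding it like that, and leave the lime, lemon, bell and cup where they are.

Things in the scene. Friction and masses are not known exactly. Their poses are not given: they have to be found in the camera images.
- peach: orange peach, rigid, round seen from above: 54 mm wide at 26 mm above its underside, 50 mm tall, about 0.12 kg, with a flat foot 26 mm wide and a flat top 20 mm wide; origin: centre of its underside, z up through the dot. It stands on the wooden board with the lime and the lemon, about 100 mm from one to the next along the board.
- dot (a point): centre of the white dot (16 mm wide) on the peach's flat top, 50 mm above its underside
- lime: green lime of the same shape and size as the peach, no dot; origin: centre of its underside. To be left alone.
- lemon: yellow lemon of the same shape and size as the peach, no dot; origin: centre of its underside. To be left alone.
- board: fixed wooden board on the counter, 110 x 290 x 15 mm, its long side along its y; the fruit stands on it in a row along y; origin: centre of its underside
- pot: steel pot fixed on a white portion scale (170 x 170 x 26 mm), all rigid and fixed to the counter: upright round pot, outside 160 mm, inside 152 mm wide, walls 4 mm, inside depth 70 mm; origin: centre of the scale's underside on the counter; the pot's inner floor lies 35 mm and its rim 105 mm above it
- pot_floor (a point): centre of the pot's inner floor
- gauge: loose round straight tool, 155 mm, 0.18 kg. Origin: plunger end when out; z: along the tool to the handle's end. Along z in mm: red plunger 8 thick (ball end 10) 0-15, steel stem 16 thick 15-65, black collar 34 thick 65-72, yellow handle 28 thick 72-155 (grip near 115). Starts leaning about 18 degrees from upright, handle's end towards the holder's -x; draw it out along its own axis.
- tip (a point): end of the red plunger; it moves with the plunger
- plunger (a joint): how far the spring plunger is pushed into the gauge, 0 (out) to 0.010 m (fully in); it moves straight along the gauge's axis. Spring: 1.2 N to start moving, then 0.6 N per mm (4.2 N at 5 mm).
- holder: fixed steel gauge holder: base plate 120 x 90 x 8 mm with a leaning square socket, 20 mm wide inside, 32 mm outside, 55 mm deep, in which the gauge's stem hangs by its collar; the socket leans 18 degrees from upright towards the holder's -x; origin: centre of the base plate's underside
- holder_mouth (a point): centre of the socket's mouth, 84 mm above the counter; the underside of the gauge's collar rests here
- bell: brass service bell on a black foot, 84 mm wide, 52 mm tall; origin: centre of its underside. To be left alone.
- cup: white cup, 76 mm wide, 65 mm tall, handle at its +y; origin: centre of its underside. To be left alone.
Mind the look-alikes: they are no part of the job. There is more than one size of the holder; the job needs the middle-sized.

How it is judged:
On the way, in this order (a step that is already met when the one before it is completed fails the run):
1. the peach stands dot up on the pot's floor, let go and at rest (horizontal distance between peach and pot_floor below 0.06 m and z of peach in the frame of pot_floor below 0.006 m and angle between peach's own z axis and vertical below 0.15 rad and contact force between peach and the fingers below 0.05 N and linear speed of peach below 0.02 m/s), for 0.2 s.
2. the gauge is held clear of its holder (distance between tip and holder_mouth above 0.08 m and contact force between gauge and holder below 0.05 N and contact force between gauge and the fingers above 2 N), for 0.1 s.
At the end, for the whole second after the job is handed in: Peach released, dot up (8 degrees), on the pot's floor; gripped gauge upright (8 degrees), tip within 8 mm of the dot's centre, plunger 2.5 to 7.5 mm in, push 1.5 to 8 N, not touching the pot; all still; lime, lemon, bell, cup within 20 mm of their starts (all of step 1 and horizontal distance between tip and dot below 0.008 m and distance between tip and dot below 0.01 m and value of joint plunger between 0.0025 and 0.0075 m and contact force between gauge and peach between 1.5 and 8 N and angle between gauge's own z axis and vertical below 0.14 rad and contact force between gauge and the fingers above 2 N and contact force between gauge and pot below 0.05 N and linear speed of gauge below 0.02 m/s and distance of each of lime, lemon, bell, cup from where it was at the start of the episode below 0.02 m); the arm keeps its last pose, push and grip.
It fails at once if the peach is dropped into the pot (let go more than 15 mm above its floor) (horizontal distance between peach and pot_floor below 0.075 m and z of peach in the frame of pot_floor above 0.015 m and contact force between peach and the fingers below 0.01 N and linear speed of peach above 0.1 m/s).
It fails at once if the peach is knocked hard against the pot (over 40 N) (contact force between peach and pot above 40 N).
It fails at once if the gauge is pushed hard into the peach (over 15 N) (contact force between gauge and peach above 15 N).
It fails at once if a bystander is moved by more than 20 mm (distance of any of lime, lemon, bell, cup from where it was at the start of the episode above 0.02 m).
It also fails if it takes over 61 s, if anything falls off the work surface, if the arm or the gripper's body presses on something with over 40 N, if the wrist force passes 120 N, or if a joint passes its speed limit or range.

## Working session

There is one attempt and no reset: what is moved stays moved. The work goes in short steps, Python scripts to look and compute and a shell command to move; the robot and the scene stay as the last step left them, time stands still between calls to the robot, and variables do not carry over. Pictures are saved under pics/ and viewed, about 8 in all and at most 12, crops included, and the job is handed in when it is done.

```bash
mkdir -p pics; ls; python3 - <<'E'
from rig import manip
import cv2,numpy as np
print(manip.get_state(), manip.grasp_offset)
for n in ["scene","top"]:
    d=manip.get_image(n); np.savez(f"{n}0.npz",**d); cv2.imwrite(f"pics/{n}0.png",cv2.resize(d["pixels"],(768,576))); print(n,d["rvec"],d["tvec"],d["intrinsics"])
E
```

```text
pics
{'clock': 0.0, 'qpos': array([ 1.12795718e+00,  2.76592598e-01,  1.50616830e+00,  1.60517363e-05,
        1.36072155e+00, -1.21027275e-01]), 'qd': array([-0.0017696 , -0.00093886,  0.00116764,  0.00118111, -0.0004196 ,
       -0.0007726 ]), 'effort': array([-1.84398661e-03, -4.16780126e+01, -2.45801586e+01, -1.49018765e-04,
        1.08667585e-02,  3.03393428e-06]), 'position': array([0.18163983, 0.54497273, 0.23042709]), 'ee_rot': array([ 0.69778104,  0.11264825,  0.69816348, -0.11392869]), 'contact_force': array([ 0.41638087, -0.15339502, -0.59165804]), 'moment': array([-0.0452957 , -0.04808523, -0.00438594]), 'width': 0.08525602794140213} 0.0187
scene [ 2.03174075  1.36104754 -0.54220208] [-0.14773587 -0.29013531  1.66544546] [[417.65548085   0.         258.38584175]
 [  0.         417.65548085 191.64303493]
 [  0.           0.           1.        ]]
top [ 2.1556611  -2.21725599  0.06416247] [-0.03440963  0.53165968  1.32421896] [[441.87799574   0.         258.99337826]
 [  0.         441.87799574 190.73457312]
 [  0.           0.           1.        ]]
```

View pics/scene0.png

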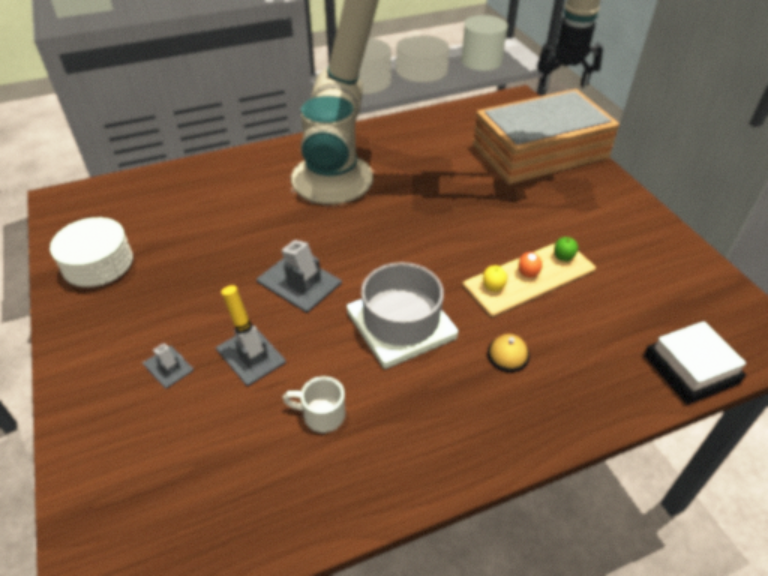

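View pics/top0.png

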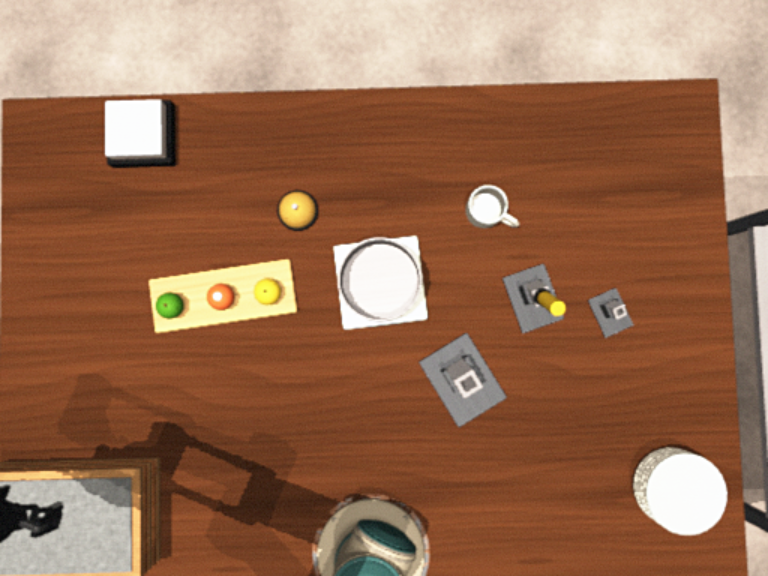

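In the scene view, fruit on the board runs lemon (495,278), orange peach with white dot (530,263) and lime (566,248). The bell (509,352) is also orange. The three holders are large (300,275), middle with the gauge (250,350) and small (167,363). In the top view the peach is at (221,296), the pot at (380,280) and the gauge end at (557,308). My choices are the middle fruit and the holder with the yellow handle. Next I'll measure and check with a close crop.

```bash
cat > h.py <<'E'
import numpy as np,cv2
from scipy.spatial.transform import Rotation as R
def cloud(d):
    K=d["intrinsics"];Z=d["depth"].astype(float);v,u=np.mgrid[:Z.shape[0],:Z.shape[1]]
    P=np.stack([(u-K[0,2])/K[0,0]*Z,(v-K[1,2])/K[1,1]*Z,Z],-1)
    M=cv2.Rodrigues(np.array(d["rvec"],float))[0]
    W=(P-np.array(d["tvec"]).reshape(3))@M; W[Z==0]=np.nan
    return W
def hsv(d): return cv2.cvtColor(d["pixels"],cv2.COLOR_BGR2HSV)
def rng(d,lo,hi): return cv2.inRange(hsv(d),np.array(lo),np.array(hi))>0
def circ(p):
    A=np.c_[2*p,np.ones(len(p))];s=np.linalg.lstsq(A,(p**2).sum(1),rcond=None)[0]
    return s[:2],np.sqrt(s[2]+s[0]**2+s[1]**2)
def toolrot(manip):
    q=np.array(manip.get_state()["ee_rot"]);return R.from_quat(q[[1,2,3,0]])
E
python3 - <<'E'
import numpy as np,cv2
from h import *
d={n:dict(np.load(f"{n}0.npz")) for n in("top","scene")}
for n in d:
    W=cloud(d[n]);H=hsv(d[n])
    print(n,"table z",np.nanmedian(W[(W[...,2]<.03)&(W[...,0]>.2)][:,2]))
    z=W[...,2];x=W[...,0];y=W[...,1]
    ye=rng(d[n],(20,150,120),(33,255,255))
    # yellow gauge
    for nm,box in {"top":dict(g=(350,180,385,220),lem=(168,183,188,205),peach=(135,186,160,210),lime=(100,190,126,216)),"scene":dict(g=(145,185,170,222),lem=(318,172,342,200),peach=(343,164,364,188),lime=(367,155,388,178))}[n].items():
        u0,v0,u1,v1=box;S=np.zeros(z.shape,bool);S[v0:v1,u0:u1]=1
        if nm=="g":
            p=W[S&ye&(z>.08)];print("gauge n",len(p),p.min(0),p.max(0),np.median(p,0));
            c=p.mean(0);e=np.linalg.svd(p-c)[2][0];print(" axis",e*np.sign(e[2]))
        else:
            s=S&(z>.03);p=W[s&(z>.035)];print(nm,len(p),"top z",np.nanmax(p[:,2]),"mean of high",p[p[:,2]>np.nanmax(p[:,2])-.006].mean(0), (p[:,:2].min(0)+p[:,:2].max(0))/2,np.ptp(p[:,:2],axis=0))
    c0=W[140,190] if n=="top" else None
W=cloud(d["top"]);p=W[150:225,215:290].reshape(-1,3);r=p[(p[:,2]>.095)&(p[:,2]<.115)]
print("pot rim",circ(r[:,:2]),np.median(r[:,2]),len(r)); f=p[(abs(p[:,2]-.035)<.006)];print("z floor",np.median(f[:,2]))
t=d["top"]["pixels"];s=d["scene"]["pixels"]
a=cv2.resize(s[130:270,80:400],(800,350),interpolation=3);b=cv2.resize(t[160:240,90:190],(400,250));c=cv2.resize(t[160:240,325:425],(400,250))
cv2.imwrite("pics/crop1.png",np.vstack([a,np.hstack([b,c])]))
E
```

```text
top table z -0.0006220809574504116
gauge n 166 [ 0.46314485 -0.36037478  0.10242759] [ 0.50434895 -0.32873171  0.17617441] [ 0.48283044 -0.34138967  0.16443996]
 axis [-0.41210822 -0.2253547   0.88282618]
lem 255 top z 0.07117483428476873 mean of high [0.52628025 0.19286652 0.06684235] [0.52720672 0.19221878] [0.05122281 0.04923343]
peach 263 top z 0.07189172382787222 mean of high [0.51856198 0.28600429 0.06758735] [0.51772921 0.28708539] [0.05053279 0.0519891 ]
lime 264 top z 0.07125067988540074 mean of high [0.50427978 0.38922068 0.06707802] [0.50310642 0.38565482] [0.05049923 0.05067887]
scene table z 0.0006120867402349502
gauge n 259 [ 0.46202124 -0.36563332  0.10341795] [ 0.51049326 -0.3335273   0.1768099 ] [ 0.49238879 -0.34961339  0.14522188]
 axis [-0.37852408 -0.10282171  0.91986261]
lem 210 top z 0.07159067257017894 mean of high [0.52808829 0.18798823 0.06755292] [0.52820897 0.18866937] [0.0494071  0.05062444]
peach 199 top z 0.06953046286878604 mean of high [0.5204849  0.28213111 0.06556952] [0.52251787 0.27999473] [0.04599652 0.04765679]
lime 192 top z 0.06977056055092548 mean of high [0.50681278 0.38406618 0.06590683] [0.50866625 0.3825012 ] [0.0518289  0.05128621]
pot rim (array([ 0.53987552, -0.03086958]), np.float64(0.07747327083382811)) 0.10457182986070314 273
z floor 0.035113381574570175
```

View pics/crop1.png

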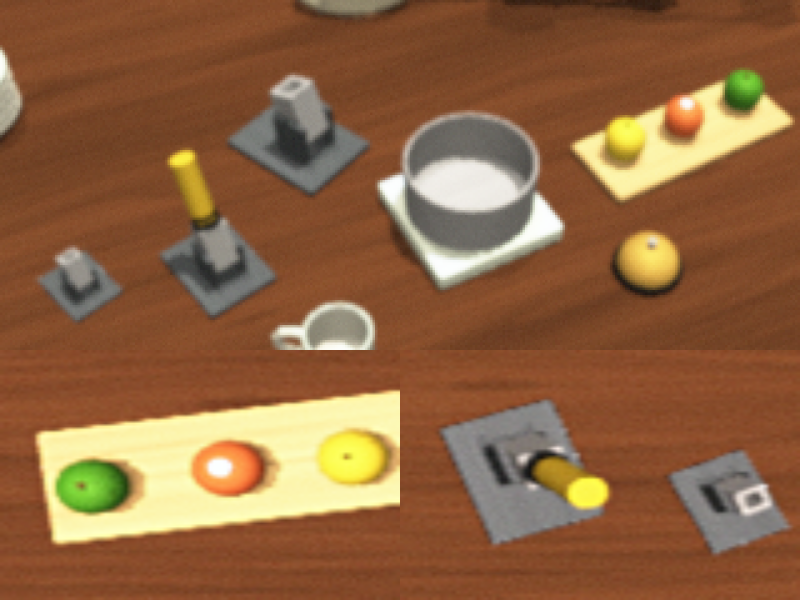

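The middle fruit is orange-red with a white dot, with the lime and lemon beside it, so it is the peach. The yellow gauge leans in the middle-sized holder, as described. The next step is a helper that works out moves.

```bash
cat >> h.py <<'E'
def goal(manip,pos,down,yax):
    """print shift (cm) and turn (rad) in tool axes to reach TCP pos with tool x=down, y~yax (or -yax)"""
    s=manip.get_state();Rt=toolrot(manip)
    x=np.array(down,float);x/=np.linalg.norm(x);best=None
    for sg in(1,-1):
        y=sg*np.array(yax,float);y-=x*(x@y);y/=np.linalg.norm(y)
        G=R.from_matrix(np.stack([x,y,np.cross(x,y)],1));rv=(Rt.inv()*G).as_rotvec()
        print("dpos cm",np.round(Rt.inv().apply(np.array(pos)-s["position"])*100,2),"dr",np.round(rv,3),"deg",round(np.degrees(np.linalg.norm(rv)),1))
E
python3 - <<'E'
from rig import manip
from h import *
print(toolrot(manip).as_matrix().round(3))
goal(manip,[.519,.285,.17],[0,0,-1],[.993,.115,0])
E
```

```text
[[-0.001  0.316  0.949]
 [-0.001  0.949 -0.316]
 [-1.    -0.002 -0.   ]]
dpos cm [  6.07 -13.99  40.23] dr [1.134e+00 1.000e-03 2.000e-03] deg 65.0
dpos cm [  6.07 -13.99  40.23] dr [-2.008e+00 -2.000e-03  1.000e-03] deg 115.0
```

```bash
R='[6.0,-14.0,40.2]'; python3 -m creep '{"delta_pos":[[1,-3,9],[2,-6,18],[4,-9,26],[5,-12,34],[6,-14,40.2],[6,-14,40.2],[6,-14,40.2],[6,-14,40.2],[6,-14,40.2],[6,-14,40.2]],"dr":[[0.13,0,0],[0.26,0,0],[0.4,0,0],[0.54,0,0],[0.68,0,0],[0.82,0,0],[0.96,0,0],[1.13,0,0],[1.13,0,0],[1.13,0,0]]}' 1 40
python3 - <<'E'
from rig import manip
from h import *
d=manip.get_image("wrist");np.savez("w1.npz",**d);cv2.imwrite("pics/w1.png",d["pixels"])
print(manip.get_state()["position"])
goal(manip,[.519,.285,.17],[0,0,-1],[.993,.115,0])
W=cloud(d)
m=rng(d,(0,120,100),(19,255,255))&(W[...,2]>.02)&(W[...,2]<.08)
m|=(W[...,2]>.058)&(W[...,2]<.08)
n,l,st,c=cv2.connectedComponentsWithStats(m.astype(np.uint8))
for i in range(1,n):
    if st[i,4]>300:
        p=W[l==i];b=p[p[:,2]>.060];print(st[i],p.mean(0),(p.min(0)+p.max(0))/2,np.ptp(p,axis=0),b.mean(0),np.percentile(p[:,2],98))
E
```

```text
clock: 1.1
position: [0.5219, 0.2825, 0.1698]
ee_rot: [0.528, 0.47, 0.527, -0.471]
contact_force: [-0.8, -0.3, -0.4]
width: 0.0854
[0.51984351 0.28403224 0.17014771]
dpos cm [ 0.01 -0.07 -0.11] dr [0.001 0.    0.002] deg 0.1
dpos cm [ 0.01 -0.07 -0.11] dr [-3.141e+00 -3.000e-03  1.000e-03] deg 180.0
[ 221   43   52   56 2166] [0.50422625 0.38563297 0.06351604] [0.50403651 0.38594711 0.06418617] [0.04415037 0.04343227 0.01233416] [0.50423414 0.38569306 0.06399284] 0.06767099975522797
[ 225  157   52   53 2160] [0.51810013 0.2887758  0.06035322] [0.51838527 0.28520292 0.05097521] [0.05266076 0.0521509  0.03512116] [0.51833555 0.28564266 0.06406067] 0.0674188693119953
[ 228  253   41   37 1155] [0.52608249 0.19494322 0.06341204] [0.52643647 0.19254519 0.06382285] [0.04294649 0.04194201 0.01164443] [0.52616582 0.19395828 0.06391707] 0.06762786957397836
```

View pics/w1.png

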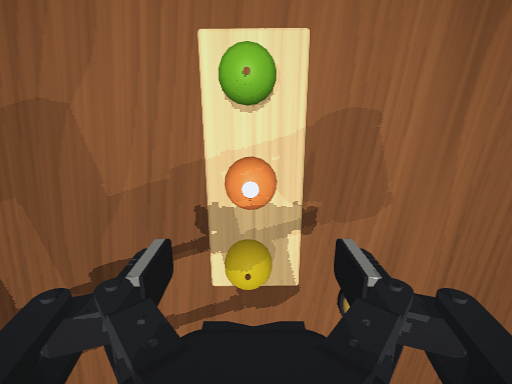

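The wrist view shows the peach's dot at (250,189), between the lime (247,72) and lemon (248,265). It measures (0.518, 0.2855) with its top at about 65 mm, which agrees with the other views. Going down now.

```bash
python3 -m creep '{"delta_pos":[[2.5,-0.16,-0.17],[5,-0.16,-0.17],[7.5,-0.16,-0.17],[9.5,-0.16,-0.17],[11.5,-0.16,-0.17],[13,-0.16,-0.17],[14.2,-0.16,-0.17],[14.9,-0.16,-0.17],[14.9,-0.16,-0.17],[14.9,-0.16,-0.17]],"dr":[[0,0,0],[0,0,0],[0,0,0],[0,0,0],[0,0,0],[0,0,0],[0,0,0],[0,0,0],[0,0,0],[0,0,0]]}'
python3 -m creep '{"delta_pos":[[0,0,0],[0,0,0],[0,0,0],[0,0,0],[0,0,0],[0,0,0]],"dr":[[0,0,0],[0,0,0],[0,0,0],[0,0,0],[0,0,0],[0,0,0]]}' -1 30
```

```text
clock: 2.15
position: [0.5174, 0.2875, 0.0228]
ee_rot: [0.529, 0.47, 0.529, -0.469]
contact_force: [-0.0, 0.6, 1.5]
width: 0.0854
clock: 2.75
position: [0.5177, 0.2872, 0.0233]
ee_rot: [0.529, 0.47, 0.529, -0.469]
contact_force: [0.2, -0.8, 6.0]
width: 0.0522
```

```bash
python3 -m creep '{"delta_pos":[[-1,0,0],[-3,0,0],[-6,0,0],[-9,0,0],[-12,0,0],[-15,0,0],[-17,0,0],[-18,0,0],[-18,0,0],[-18,0,0]],"dr":[[0,0,0],[0,0,0],[0,0,0],[0,0,0],[0,0,0],[0,0,0],[0,0,0],[0,0,0],[0,0,0],[0,0,0]]}'
python3 - <<'E'
from rig import manip
from h import *
d=manip.get_image("wrist");cv2.imwrite("pics/w2.png",d["pixels"]);np.savez("w2.npz",**d)
goal(manip,[.540,-.031,.205],[0,0,-1],[.993,.115,0])
W=cloud(d);Rt=toolrot(manip);s=manip.get_state()
t=Rt.inv().apply((W-s["position"]).reshape(-1,3)).reshape(W.shape)
m=(abs(t[...,1])<.02)&(abs(t[...,2])<.03)&(t[...,0]>-.07)&(t[...,0]<.03)
h=hsv(d);w=m&(h[...,1]<70)&(h[...,2]>180);print("dot tool",np.mean(t[w],0),w.sum(),"dot z-tcp",s["position"])
t2=Rt.inv().apply
E
```

```text
clock: 3.75
position: [0.5164, 0.2867, 0.2013]
ee_rot: [0.529, 0.469, 0.529, -0.47]
contact_force: [0.5, -0.1, -2.2]
width: 0.0518
dpos cm [-0.4  -1.41 31.82] dr [0.004 0.001 0.003] deg 0.3
dpos cm [-0.4  -1.41 31.82] dr [-3.138e+00 -5.000e-03  1.000e-03] deg 179.8
dot tool [-0.0438679  -0.00015646  0.00287025] 914 dot z-tcp [0.51623548 0.28663641 0.20077785]
```

View pics/w2.png

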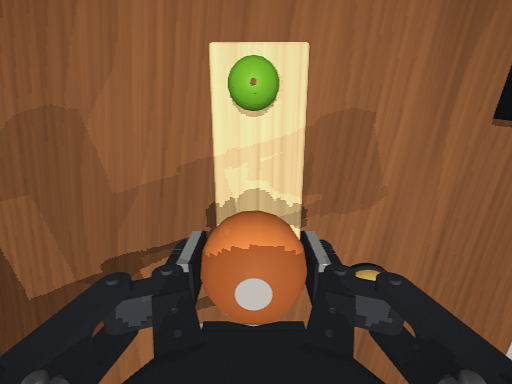

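The peach is held upright with the dot at (254,294), and its underside is about 7 mm below the TCP. Next I move over the pot.

```bash
python3 -m creep '{"delta_pos":[[-0.4,-0.2,3],[-0.4,-0.4,7],[-0.4,-0.6,11],[-0.4,-0.8,15],[-0.4,-1,19],[-0.4,-1.2,23],[-0.4,-1.4,27],[-0.4,-1.4,30],[-0.4,-1.4,31.5],[-0.4,-1.4,31.8]],"dr":[[0,0,0],[0,0,0],[0,0,0],[0,0,0],[0,0,0],[0,0,0],[0,0,0],[0,0,0],[0,0,0],[0,0,0]]}'
python3 -m creep '{"delta_pos":[[0,0,0],[0,0,0],[0,0,0]],"dr":[[0,0,0],[0,0,0],[0,0,0]]}'
python3 - <<'E'
from rig import manip
from h import *
d=manip.get_image("wrist");W=cloud(d)
m=(abs(W[...,0]-.54)<.1)&(abs(W[...,1]+.031)<.1)
r=W[m&(W[...,2]>.099)&(W[...,2]<.109)];f=W[m&(abs(W[...,2]-.035)<.004)]
print(circ(r[:,:2]),len(r),np.median(f[:,2]) if len(f) else None)
goal(manip,[.540,-.031,.06],[0,0,-1],[.993,.115,0]);print(manip.get_state())
E
```

```text
clock: 4.8
position: [0.5407, -0.0315, 0.2051]
ee_rot: [0.528, 0.47, 0.529, -0.47]
contact_force: [0.3, -0.4, -1.2]
width: 0.0519
clock: 5.1
position: [0.5408, -0.0289, 0.2062]
ee_rot: [0.529, 0.469, 0.529, -0.469]
contact_force: [-0.6, 0.9, -1.6]
width: 0.0519
(array([ 0.53981886, -0.03281082]), np.float64(0.07692801252262658)) 2014 0.036174386655861986
dpos cm [14.63 -0.11  0.19] dr [ 0.005 -0.001  0.   ] deg 0.3
dpos cm [14.63 -0.11  0.19] dr [-3.136e+00 -0.000e+00 -1.000e-03] deg 179.7
{'clock': 5.15, 'qpos': array([-1.82463191e-01,  2.41491143e-01,  1.61707258e+00,  5.16157966e-04,
        1.28320528e+00, -3.03352446e-01]), 'qd': array([-0.00382826, -0.00109319, -0.00099385, -0.00600129, -0.00087326,
       -0.0024506 ]), 'effort': array([-1.30228596e-01, -3.94650364e+01, -2.43654978e+01, -7.19163232e-03,
        2.36115457e-04,  2.04633274e-03]), 'position': array([ 0.54087939, -0.02904563,  0.20629806]), 'ee_rot': array([ 0.52911271,  0.46903939,  0.52940019, -0.46880404]), 'contact_force': array([-0.13807213, -0.23308575, -1.18105417]), 'moment': array([ 0.02703781, -0.01184494, -0.02751108]), 'width': 0.05186836589995447}
```

```bash
python3 -m creep '{"delta_pos":[[2,-0.1,0.3],[4.5,-0.1,0.3],[7,-0.1,0.3],[9.5,-0.1,0.3],[11.5,-0.1,0.3],[13,-0.1,0.3],[14.2,-0.1,0.3],[15,-0.1,0.3],[15.3,-0.1,0.3],[15.3,-0.1,0.3]],"dr":[[0,0,0],[0,0,0],[0,0,0],[0,0,0],[0,0,0],[0,0,0],[0,0,0],[0,0,0],[0,0,0],[0,0,0]]}'
python3 -m creep '{"delta_pos":[[0.1,0,0],[0.2,0,0],[0.3,0,0],[0.4,0,0],[0.5,0,0],[0.6,0,0],[0.7,0,0],[0.7,0,0]],"dr":[[0,0,0],[0,0,0],[0,0,0],[0,0,0],[0,0,0],[0,0,0],[0,0,0],[0,0,0]]}'
```

```text
clock: 6.15
position: [0.5405, -0.0333, 0.0533]
ee_rot: [0.529, 0.469, 0.529, -0.469]
contact_force: [1.1, -0.5, -1.2]
width: 0.0517
clock: 6.95
position: [0.5402, -0.0334, 0.0461]
ee_rot: [0.529, 0.469, 0.529, -0.469]
contact_force: [0.0, -0.3, -1.7]
width: 0.0516
```

```bash
python3 -m creep '{"delta_pos":[[0.08,0,0],[0.16,0,0],[0.24,0,0],[0.32,0,0],[0.32,0,0]],"dr":[[0,0,0],[0,0,0],[0,0,0],[0,0,0],[0,0,0]]}'
python3 -c "from rig import manip;s=manip.get_state();print(s['contact_force'],s['position'])"
```

```text
clock: 7.45
position: [0.5404, -0.0335, 0.0433]
ee_rot: [0.529, 0.469, 0.529, -0.469]
contact_force: [-0.6, -0.2, 1.0]
width: 0.0518
[-0.58955702 -0.17449984  0.96184479] [ 0.54041701 -0.03345031  0.04330714]
```

Contact: the force rose by about 2.5 N at the expected height. I'll ease down another 0.5 mm, confirm and release.

```bash
python3 -m creep '{"delta_pos":[[0.05,0,0],[0.05,0,0],[0.05,0,0]],"dr":[[0,0,0],[0,0,0],[0,0,0]]}'
python3 -m creep '{"delta_pos":[[0,0,0],[0,0,0],[0,0,0],[0,0,0],[0,0,0],[0,0,0]],"dr":[[0,0,0],[0,0,0],[0,0,0],[0,0,0],[0,0,0],[0,0,0]]}' 0.9
python3 -m creep '{"delta_pos":[[-0.5,0,0],[-1.5,0,0],[-3,0,0],[-5,0,0],[-8,0,0],[-11,0,0],[-14,0,0],[-17,0,0],[-20,0,0],[-20,0,0]],"dr":[[0,0,0],[0,0,0],[0,0,0],[0,0,0],[0,0,0],[0,0,0],[0,0,0],[0,0,0],[0,0,0],[0,0,0]]}'
python3 - <<'E'
from rig import manip
from h import *
s=manip.get_state()
d=manip.get_image("wrist");np.savez("w3.npz",**d);W=cloud(d);a=d["pixels"]
h=hsv(d);m=(abs(W[...,0]-.54)<.05)&(abs(W[...,1]+.033)<.05)&(W[...,2]>.06)&(W[...,2]<.1)
w=m&(h[...,1]<70)&(h[...,2]>130);print("w dot",W[w].mean(0),w.sum(),np.median(W[m],0),(W[m].min(0)+W[m].max(0))/2,s["position"])
d=manip.get_image("top");W=cloud(d);m=(abs(W[...,0]-.54)<.05)&(abs(W[...,1]+.033)<.05)&(W[...,2]>.07)&(W[...,2]<.1)
print("top",m.sum(),W[m].mean(0) if m.any() else 0)
d=manip.get_image("scene")
cv2.imwrite("pics/p3.png",np.hstack([cv2.resize(a,(400,300)),cv2.resize(d["pixels"][130:280,60:300],(400,300))]))
E
```

```text
clock: 7.75
position: [0.5404, -0.0334, 0.0432]
ee_rot: [0.529, 0.469, 0.529, -0.469]
contact_force: [-1.7, -0.0, 4.4]
width: 0.0523
clock: 8.35
position: [0.5404, -0.0335, 0.0425]
ee_rot: [0.529, 0.469, 0.529, -0.469]
contact_force: [0.3, 0.1, -0.1]
width: 0.0811
clock: 9.35
position: [0.543, -0.0339, 0.2483]
ee_rot: [0.532, 0.471, 0.526, -0.467]
contact_force: [1.0, -0.3, 0.4]
width: 0.0813
w dot [ 0.54340382 -0.03612328  0.08425048] 180 [ 0.54039355 -0.03195234  0.08203756] [ 0.54096353 -0.03582142  0.07533563] [ 0.54297978 -0.03390812  0.24826002]
top 2 [ 0.5272607  -0.05255044  0.07661489]
```

View pics/p3.png

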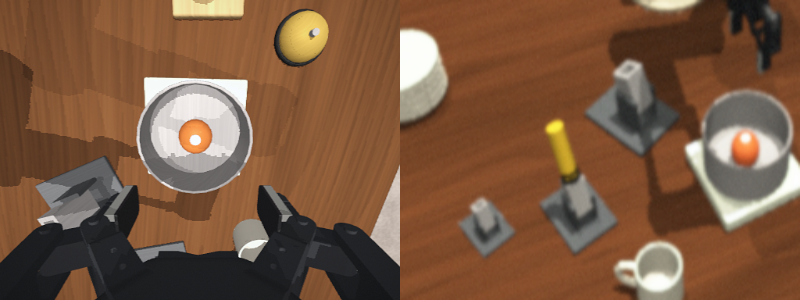

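The picture shows the peach standing in the pot with the dot up (195,140), and the gauge is still in the middle holder. Next I fit the gauge's handle as a cylinder.

```bash
cat >> h.py <<'E'
from scipy.optimize import least_squares
def gfit(p,tilt=np.radians(18),free=False,r=.014):
    def f(q):
        t=q[3] if free else tilt
        a=np.array([np.sin(t)*np.cos(q[2]),np.sin(t)*np.sin(q[2]),np.cos(t)])
        v=p-np.array([q[0],q[1],.13]);return np.linalg.norm(v-np.outer(v@a,a),axis=1)-r
    s=least_squares(f,[.49,-.345,-2.7,tilt],loss="soft_l1",f_scale=.002)
    q=s.x;t=q[3] if free else tilt;a=np.array([np.sin(t)*np.cos(q[2]),np.sin(t)*np.sin(q[2]),np.cos(t)])
    return q,a,np.sqrt((f(q)**2).mean())
def gpts(d,lo=.1):
    W=cloud(d);m=rng(d,(18,120,60),(36,255,255))&(W[...,2]>lo)&(W[...,2]<.162)&(abs(W[...,0]-.485)<.06)&(abs(W[...,1]+.345)<.06)
    return W[cv2.erode(m.astype(np.uint8),np.ones((3,3)))>0]
E
python3 - <<'E'
from h import *
ps=[gpts(dict(np.load(f"{n}0.npz"))) for n in("top","scene")]
for p in ps+[np.vstack(ps)]: print(len(p),gfit(p),gfit(p,free=True)[0])
# base plate of mid holder in top view
d=dict(np.load("top0.npz"));W=cloud(d);m=(abs(W[...,0]-.52)<.09)&(abs(W[...,1]+.33)<.075)&(abs(W[...,2]-.008)<.004)&(hsv(d)[...,1]<90)
u=m.nonzero();p=W[m].astype(np.float32);print("plate",len(p),cv2.minAreaRect(p[:,:2]))
E
```

```text
43 (array([ 0.48535376, -0.34525846, -2.94447912,  0.31415927]), array([-0.30303317, -0.06051776,  0.95105652]), np.float64(0.001055605095920818)) [ 0.485424   -0.34524135 -2.76995586  0.26943272]
136 (array([ 0.48549497, -0.34815446, -2.81534677,  0.31415927]), array([-0.29271702, -0.09903661,  0.95105652]), np.float64(0.0018476261985228629)) [ 0.48549011 -0.34816852 -2.78526979  0.32656221]
179 (array([ 0.48573469, -0.34668585, -2.84083293,  0.31415927]), array([-0.29514575, -0.09154502,  0.95105652]), np.float64(0.0018375097005917807)) [ 0.48573399 -0.34668717 -2.83987016  0.31474096]Traceback (most recent call last):
  File "<stdin>", line 6, in <module>
cv2.error: OpenCV(4.12.0) /io/opencv/modules/imgproc/src/convhull.cpp:143: error: (-215:Assertion failed) total >= 0 && (depth == CV_32F || depth == CV_32S) in function 'convexHull'
```

```bash
python3 - <<'E'
from rig import manip
from h import *
d=dict(np.load("top0.npz"));W=cloud(d);print("tallest around large holder",np.nanmax(W[210:285,280:340,2]))
a=np.array([-.296,-.0935,.951]);T=np.array([.4905,-.3451,.1144])
goal(manip,T+.11*a,-a,[.949,.316,0])
E
```

```text
tallest around large holder 0.11907926987346325
dpos cm [  2.36 -11.96  31.  ] dr [-0.202  0.027  0.315] deg 21.5
dpos cm [  2.36 -11.96  31.  ] dr [ 2.904  0.463 -0.039] deg 168.5
```

```bash
python3 -m creep '{"delta_pos":[[0,-1,3],[0,-2.5,7],[0,-4,11],[0,-6,15.5],[0,-7.5,20],[1,-9,24],[1.5,-11,28],[2.2,-11.8,30.5],[2.36,-11.96,31],[2.36,-11.96,31]],"dr":[[-0.02,0,0.03],[-0.05,0.01,0.08],[-0.08,0.01,0.12],[-0.11,0.01,0.17],[-0.14,0.02,0.21],[-0.17,0.02,0.26],[-0.2,0.027,0.3],[-0.2,0.027,0.315],[-0.2,0.027,0.315],[-0.2,0.027,0.315]]}' 1 60
python3 -m creep '{"delta_pos":[[0,0,0],[0,0,0],[0,0,0]],"dr":[[0,0,0],[0,0,0],[0,0,0]]}'
python3 - <<'E'
from rig import manip
from h import *
d=manip.get_image("wrist");cv2.imwrite("pics/w4.png",d["pixels"]);np.savez("w4.npz",**d)
p=gpts(d,.09);print(len(p),gfit(p),gfit(p,free=True)[0],p.min(0),p.max(0))
ps=[gpts(dict(np.load(f"{n}0.npz"))) for n in("top","scene")];P=np.vstack(ps+[p[np.random.default_rng(0).choice(len(p),min(len(p),400),False)]])if len(p) else np.vstack(ps)
print(gfit(P),gfit(P,free=True)[0])
E
```

```text
clock: 10.5
position: [0.4575, -0.3554, 0.2173]
ee_rot: [0.631, 0.499, 0.501, -0.32]
contact_force: [0.2, 1.1, 0.3]
width: 0.0856
clock: 10.8
position: [0.4591, -0.354, 0.2194]
ee_rot: [0.633, 0.497, 0.5, -0.319]
contact_force: [-0.3, -0.2, 0.0]
width: 0.0851
360 (array([ 0.48595926, -0.34811518, -2.83220256,  0.31415927]), array([-0.2943447 , -0.0940888 ,  0.95105652]), np.float64(0.00018784333200868775)) [ 0.48596397 -0.34811378 -2.83192529  0.31523646] [ 0.46417476 -0.34646316  0.10206359] [ 0.49848436 -0.33177361  0.1584435 ]
(array([ 0.48594102, -0.3479736 , -2.82482556,  0.31415927]), array([-0.2936426 , -0.0962576 ,  0.95105652]), np.float64(0.0011309574506957534)) [ 0.48594516 -0.34797245 -2.82374063  0.31706485]
```

View pics/w4.png

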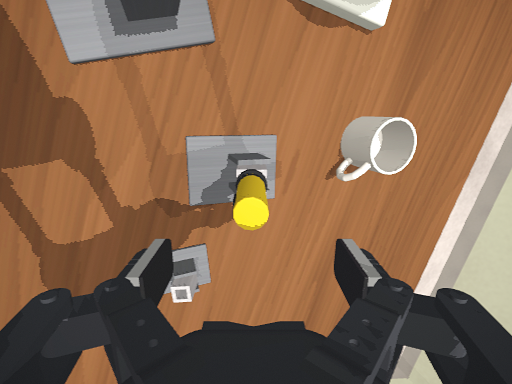

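The wrist view shows the yellow end at (251,213), the collar at (252,178) and the small holder at (182,290), which is low and clear of the path. The cylinder fit is good (0.2 mm RMS). Approaching along the axis.

```bash
python3 - <<'E'
from rig import manip
from h import *
a=np.array([-.2943,-.0941,.951]);T=np.array([.4908,-.3466,.1144])
goal(manip,T,-a,[.949,.316,0])
E
```

```text
dpos cm [10.99 -0.17  0.23] dr [ 0.001  0.001 -0.002] deg 0.1
dpos cm [10.99 -0.17  0.23] dr [-3.141e+00  3.000e-03  2.000e-03] deg 180.0
```

```bash
python3 -m creep '{"delta_pos":[[0.5,-0.17,0.23],[2,-0.17,0.23],[3.5,-0.17,0.23],[5,-0.17,0.23],[6.5,-0.17,0.23],[8,-0.17,0.23],[9.5,-0.17,0.23],[10.5,-0.17,0.23],[10.9,-0.17,0.23],[10.9,-0.17,0.23]],"dr":[[0,0,0],[0,0,0],[0,0,0],[0,0,0],[0,0,0],[0,0,0],[0,0,0],[0,0,0],[0,0,0],[0,0,0]]}'
python3 -m creep '{"delta_pos":[[0,0,0],[0,0,0],[0,0,0],[0,0,0],[0,0,0],[0,0,0],[0,0,0],[0,0,0]],"dr":[[0,0,0],[0,0,0],[0,0,0],[0,0,0],[0,0,0],[0,0,0],[0,0,0],[0,0,0]]}' -1 70
python3 - <<'E'
from rig import manip
from h import *
s=manip.get_state();print(s["position"],s["contact_force"])
a=np.array([-.2943,-.0941,.951]);T=np.array([.4908,-.3466,.1144]);goal(manip,T,-a,[.949,.316,0])
E
```

```text
clock: 11.85
position: [0.4899, -0.3477, 0.1143]
ee_rot: [0.632, 0.498, 0.5, -0.319]
contact_force: [-0.3, 0.0, 0.2]
width: 0.0854
clock: 12.65
position: [0.49, -0.3483, 0.1155]
ee_rot: [0.633, 0.498, 0.5, -0.32]
contact_force: [-3.1, 1.0, 5.7]
width: 0.0265
[ 0.49003538 -0.34825697  0.11547559] [-3.07684154  1.04986692  5.70364483]
dpos cm [ 0.14  0.09 -0.13] dr [-0.001  0.002 -0.002] deg 0.2
dpos cm [ 0.14  0.09 -0.13] dr [ 3.141e+00 -3.000e-03 -3.000e-03] deg 179.9
```

```bash
python3 -m creep '{"delta_pos":[[-0.5,0,0],[-1.5,0,0],[-3,0,0],[-4.5,0,0],[-6,0,0],[-7.5,0,0],[-9,0,0],[-10.5,0,0],[-12,0,0],[-13.5,0,0]],"dr":[[0,0,0],[0,0,0],[0,0,0],[0,0,0],[0,0,0],[0,0,0],[0,0,0],[0,0,0],[0,0,0],[0,0,0]]}'
python3 -m creep '{"delta_pos":[[-1.5,0,0],[-2.5,0,0],[-3,0,0],[-3,0,0],[-3,0,0]],"dr":[[0,0,0],[0,0,0],[0,0,0],[0,0,0],[0,0,0]]}'
python3 - <<'E'
from rig import manip
from h import *
a=np.array([-.2943,-.0941,.951]);s=manip.get_state();print(s["position"])
d=manip.get_image("wrist");cv2.imwrite("pics/w5.png",d["pixels"]);np.savez("w5.npz",**d)
d=manip.get_image("scene");np.savez("s5.npz",**d);cv2.imwrite("pics/s5.png",np.hstack([cv2.resize(cv2.imread("pics/w5.png"),(400,300)),cv2.resize(d["pixels"][80:280,60:327],(400,300))]))
goal(manip,[.541,-.0345,.28],[0,0,-1],[.949,.316,0])
E
```

```text
clock: 13.65
position: [0.4492, -0.3604, 0.2437]
ee_rot: [0.632, 0.498, 0.5, -0.32]
contact_force: [0.7, -0.4, -1.6]
width: 0.0266
clock: 14.15
position: [0.4408, -0.3631, 0.2711]
ee_rot: [0.632, 0.498, 0.5, -0.319]
contact_force: [0.3, -0.5, -2.7]
width: 0.0267
[ 0.44082006 -0.36305774  0.27106283]
dpos cm [  5.19  19.17 -28.02] dr [-0.001  0.003 -0.315] deg 18.1
dpos cm [  5.19  19.17 -28.02] dr [ 3.102 -0.493 -0.005] deg 179.9
```

View pics/s5.png

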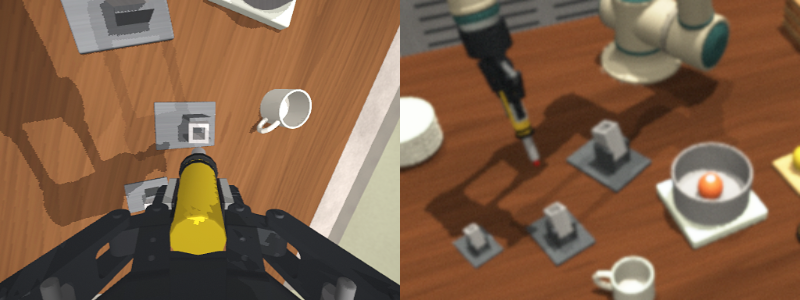

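The picture shows the gauge held at the handle, clear of the holder, with the red tip visible at (535,163). Next I turn it upright and carry it over the pot.

```bash
python3 -m creep '{"delta_pos":[[0,1,-1],[0,2.5,-4],[0,4.5,-7.5],[1,7,-11],[1.5,9.5,-14.5],[2.5,12,-18],[3.5,14.5,-21.5],[4.5,17,-25],[5.1,18.8,-27.5],[5.2,19.2,-28]],"dr":[[0,0,-0.03],[0,0,-0.08],[0,0,-0.13],[0,0,-0.18],[0,0,-0.23],[0,0,-0.28],[0,0,-0.315],[0,0,-0.315],[0,0,-0.315],[0,0,-0.315]]}'
python3 -m creep '{"delta_pos":[[0,0,0],[0,0,0],[0,0,0],[0,0,0]],"dr":[[0,0,0],[0,0,0],[0,0,0],[0,0,0]]}'
python3 - <<'E'
from rig import manip
from h import *
s=manip.get_state();print(s["position"],s["contact_force"]);Rt=toolrot(manip);print(Rt.as_matrix().round(3))
for n in("wrist","top","scene"):
    d=manip.get_image(n);np.savez(n+"6.npz",**d);W=cloud(d)
    t=Rt.inv().apply((W-s["position"]).reshape(-1,3)).reshape(W.shape)
    m=rng(d,(18,110,50),(36,255,255))&(abs(t[...,1])<.02)&(abs(t[...,2])<.03)&(t[...,0]>-.05)&(t[...,0]<.03)
    m=cv2.erode(m.astype(np.uint8),np.ones((3,3)))>0
    p=t[m];print(n,len(p),end=" ")
    if len(p)>30:
        f=lambda q:np.linalg.norm(np.cross(p-[0,q[0],q[1]],np.array([1,q[2],q[3]])/np.sqrt(1+q[2]**2+q[3]**2)),axis=1)-.014
        q=least_squares(f,[0,0,0,0],loss="soft_l1",f_scale=.001).x;print("offset y,z mm",q[:2]*1000,"slopes",q[2:],"rms",np.sqrt((f(q)**2).mean()),p.min(0),p.max(0))
    h=hsv(d);red=((h[...,0]<6)|(h[...,0]>172))&(h[...,1]>150)&(abs(t[...,1])<.03)&(abs(t[...,2])<.03)&(t[...,0]>.06)&(t[...,0]<.11)
    if red.any(): print("red tool",red.sum(),t[red].mean(0),t[red].max(0))
    m=(abs(W[...,0]-.541)<.03)&(abs(W[...,1]+.034)<.03)&(abs(W[...,2]-.085)<.004)&(h[...,1]<90)
    if m.any(): print("dot",m.sum(),W[m].mean(0))
a=cv2.imread;w=np.load("wrist6.npz")["pixels"];sc=np.load("scene6.npz")["pixels"]
cv2.imwrite("pics/p6.png",np.hstack([cv2.resize(w,(400,300)),cv2.resize(sc[60:240,160:400],(400,300))]))
E
```

```text
clock: 15.25
position: [0.5422, -0.0309, 0.2796]
ee_rot: [0.575, 0.413, 0.574, -0.413]
contact_force: [0.3, -0.5, -2.6]
width: 0.0267
clock: 15.65
position: [0.5413, -0.0363, 0.2806]
ee_rot: [0.574, 0.414, 0.571, -0.415]
contact_force: [-0.5, 0.9, -2.0]
width: 0.0264
[ 0.54126012 -0.03628821  0.28055942] [-0.52656498  0.92585173 -1.97236579]
[[ 0.002  0.95   0.313]
 [-0.004  0.313 -0.95 ]
 [-1.     0.001  0.005]]
wrist 2509 offset y,z mm [ 0.02115165 -1.25590605] slopes [ 0.00563858 -0.0019897 ] rms 0.0002643388570594777 [-0.04974156 -0.01330911 -0.01628871] [ 0.01572344  0.01207414 -0.00546308]
dot 138 [ 0.54046625 -0.03657235  0.08675983]
top 0 scene 83 offset y,z mm [ 0.44401626 -1.9343259 ] slopes [-0.01579924 -0.01056858] rms 0.0013039866576040624 [-0.04324849 -0.00543115  0.00020433] [0.02310008 0.01473324 0.01355778]
dot 24 [ 0.54044348 -0.03785674  0.08577567]
```

View pics/p6.png

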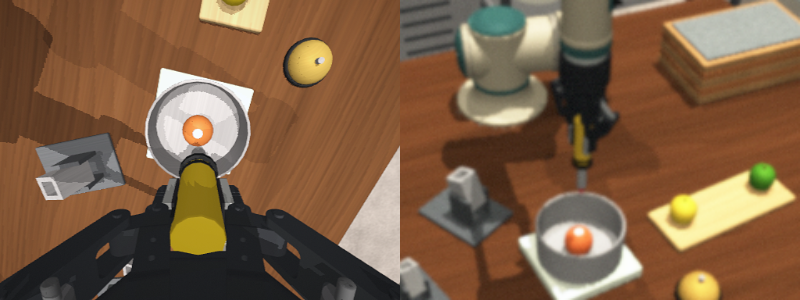

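The gauge is upright (within 0.5°) and about over the dot, which is at (198,134) in the wrist view. The estimates put the dot at (0.5405, -0.0365) and the tip about 98 mm below the TCP. Descending to just above it.

```bash
python3 -m creep '{"delta_pos":[[1,-0.13,0.09],[2.5,-0.13,0.09],[4,-0.13,0.09],[5.5,-0.13,0.09],[7,-0.13,0.09],[8,-0.13,0.09],[8.5,-0.13,0.09],[8.8,-0.13,0.09],[8.8,-0.13,0.09],[8.8,-0.13,0.09]],"dr":[[0,0,0],[0,0,0],[0,0,0],[0,0,0],[0,0,0],[0,0,0],[0,0,0],[0,0,0],[0,0,0],[0,0,0]]}'
python3 - <<'E'
from rig import manip
from h import *
for i in range(4):
    s=manip.get_state();d=manip.get_image("scene");print(s["position"],s["contact_force"])
d=manip.get_image("wrist");np.savez("w7.npz",**d);np.savez("s7.npz",**manip.get_image("scene"));d2=np.load("s7.npz")
cv2.imwrite("pics/p7.png",np.hstack([cv2.resize(d["pixels"][130:220,200:320],(400,300),interpolation=3),cv2.resize(d2["pixels"][140:230,215:335],(400,300),interpolation=3)]))
E
```

```text
clock: 16.8
position: [0.5412, -0.0368, 0.1931]
ee_rot: [0.575, 0.413, 0.571, -0.415]
contact_force: [0.3, -0.7, -3.0]
width: 0.0264
[ 0.54120319 -0.03681112  0.19308897] [ 0.33041137 -0.73375337 -2.97870649]
[ 0.54124567 -0.03678645  0.19318855] [ 0.4532825  -0.22826613 -2.20025414]
[ 0.54122834 -0.03677296  0.19319663] [-0.60604569 -0.46400071 -1.65279216]
[ 0.54117526 -0.0367572   0.19315217] [-0.44102599 -0.2315709  -1.31841998]
```

View pics/p7.png

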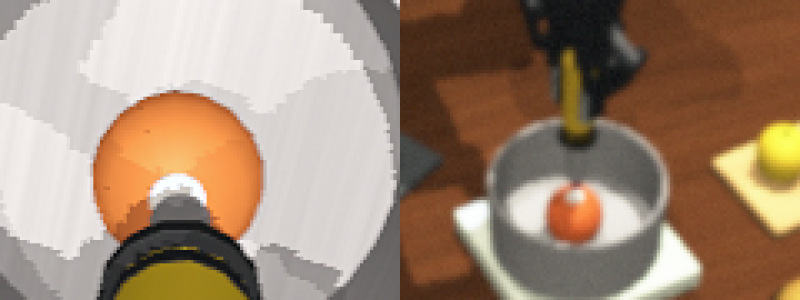

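The stem is centred on the dot, which is visible at (178,190) in the left crop. The gap is about 10 mm. I'll ease down and average the force.

```bash
cat > f.py <<'E'
from rig import manip
import numpy as np
a=[]
for i in range(8):
    s=manip.get_state();manip.get_image("top");a.append(np.r_[s["position"],s["contact_force"]])
print(np.mean(a,0).round(4))
E
python3 f.py
python3 -m creep '{"delta_pos":[[0.15,-0.05,0.05],[0.3,-0.09,0.05],[0.45,-0.09,0.05],[0.6,-0.09,0.05],[0.75,-0.09,0.05],[0.9,-0.09,0.05],[1.0,-0.09,0.05],[1.1,-0.09,0.05],[1.1,-0.09,0.05],[1.1,-0.09,0.05]],"dr":[[0,0,0],[0,0,0],[0,0,0],[0,0,0],[0,0,0],[0,0,0],[0,0,0],[0,0,0],[0,0,0],[0,0,0]]}'
python3 f.py
```

```text
[ 0.5408 -0.0367  0.1926 -0.1924 -0.0949 -2.0972]
clock: 18.5
position: [0.5402, -0.0376, 0.1818]
ee_rot: [0.575, 0.413, 0.572, -0.415]
contact_force: [-0.5, -0.2, 0.3]
width: 0.0267
[ 0.5402 -0.0375  0.1817 -0.3047  0.075   0.3575]
```

Net push is about 2.45 N, so the plunger is about 2 mm in. Another 3 mm is needed.

```bash
python3 -m creep '{"delta_pos":[[0.06,0,0],[0.12,0,0],[0.18,0,0],[0.24,0,0],[0.29,0,0],[0.29,0,0],[0.29,0,0]],"dr":[[0,0,0],[0,0,0],[0,0,0],[0,0,0],[0,0,0],[0,0,0],[0,0,0]]}'
python3 f.py
python3 - <<'E'
from rig import manip
from h import *
s=manip.get_state();Rt=toolrot(manip)
d=manip.get_image("wrist");np.savez("w8.npz",**d);W=cloud(d)
t=Rt.inv().apply((W-s["position"]).reshape(-1,3)).reshape(W.shape)
m=rng(d,(18,110,50),(36,255,255))&(abs(t[...,1])<.02)&(abs(t[...,2])<.03)&(t[...,0]>-.05)&(t[...,0]<.03)
p=t[cv2.erode(m.astype(np.uint8),np.ones((3,3)))>0]
f=lambda q:np.linalg.norm(np.cross(p-[0,q[0],q[1]],np.array([1,q[2],q[3]])/np.sqrt(1+q[2]**2+q[3]**2)),axis=1)-.014
q=least_squares(f,[0,0,0,0],loss="soft_l1",f_scale=.001).x;print("offset",q[:2]*1000,"slopes",q[2:])
L=s["position"][2]-.085
tip=s["position"]+Rt.apply([L,q[0]+q[2]*L,q[1]+q[3]*L]);print("tip",tip)
h=hsv(d);r=rng(d,(3,120,80),(18,255,255))&(abs(W[...,0]-.54)<.04)&(abs(W[...,1]+.036)<.04)&(W[...,2]>.045)&(W[...,2]<.09)
print("peach pts",r.sum(),circ(W[r&(abs(W[...,2]-.062)<.003)][:,:2]))
d2=manip.get_image("scene")
cv2.imwrite("pics/p8.png",np.hstack([cv2.resize(d["pixels"][130:220,200:320],(400,300),interpolation=3),cv2.resize(d2["pixels"][140:230,215:335],(400,300),interpolation=3)]))
E
```

```text
clock: 19.6
position: [0.5402, -0.0375, 0.1788]
ee_rot: [0.575, 0.413, 0.572, -0.415]
contact_force: [-1.3, -0.7, 2.4]
width: 0.0268
[ 0.5402 -0.0375  0.1787 -0.6975 -0.0825  1.7255]
offset [ 0.04727665 -1.31530331] slopes [ 0.00617248 -0.00208377]
tip [ 0.54049799 -0.03633645  0.08499438]
peach pts 1608 (array([ 0.54040151, -0.03597527]), np.float64(0.025970133903476387))
```

View pics/p8.png

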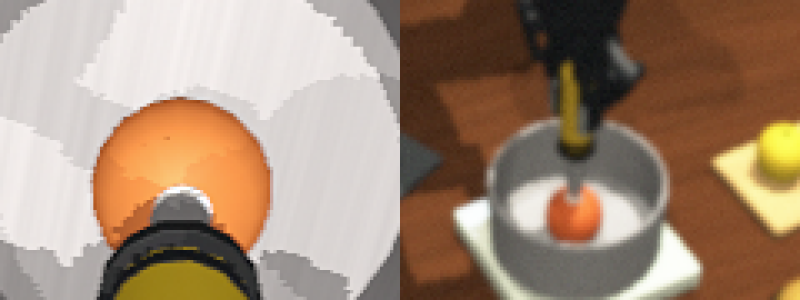

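The gauge is upright with its tip within about 1 mm of the peach's axis, and the stem sits on the dot. The net push is about 3.8 N, so the plunger is about 4.4–5 mm in. Handing in.

```bash
python3 -c "
from rig import manip
print(manip.sign_off());s=manip.get_state();print(s['clock'],s['position'],s['contact_force'])"
```

```text
the job is handed in; nothing more can be done
None
the job is handed in; nothing more can be done
```

I put the peach dot up on the pot's floor, let it go only after it touched down, and drew the gauge out of the middle-sized holder along its axis. I handed in about 20 s into the 61 s, still holding the gauge upright on the dot.

**Last checks:**
- **Position:** the tip is about 0.4 mm from the measured peach axis, and the gauge leans less than 1°.
- **Push:** the net force is about 3.8 N. That puts the plunger about 4.4 mm in by force and about 5.1 mm by travel; the two differ by less than 1 mm and both are within 2.5–7.5 mm.
- **Slip:** the gauge did not slip in the grip.

**Not verified:** I did not measure the lime, lemon, bell and cup again at the end. The robot's path kept clear of them. Nothing I checked failed, and the sign-off gave no verdict.

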